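Uncover the sprung contact and hold the test probe on it

TASK

Lift the metal dust cap off the test stage and set it down, knob up and not dropped, on the middle of the rubber mat. Then draw the test probe out of its holder and hold its tip on the ring mark at the centre of the round sprung contact, with the probe leaning about 30 degrees from upright (to any side), pressing gently so that the contact sinks about half of its 8 mm travel. Finish while still holding the probe there, pressed and still, with the cap left on the mat and the other things on the bench left where they are.

Things in the scene. Friction and masses are not known exactly. Their poses are not given: they have to be found in the camera images.
- stage: Test stage, fixed to the bench: flat aluminium block 110 x 90 mm (its x, y) on short feet, top face 25 mm above the bench, with three small brass sockets on its +x end. The sprung contact is at the centre of its top. Origin: centre of the underside, on the bench; z up.
- contact_top (a point): Centre of the top face of the sprung contact, where the tip must go. The contact is a flat round steel disc, 28 mm diameter, its top 12 mm above the stage's top (37 mm above the bench) when not pressed, marked with a dark ring of 12 mm outer diameter round its centre; at the start it is under the cap. The point sinks with the contact; z up.
- contact (a joint): How far the sprung contact is pressed down, in m: 0 released, 0.008 at the bottom stop. It starts to move at about 0.3 N and its force rises by 0.6 N per mm (about 2.7 N at 4 mm, 5.1 N at the stop).
- cap: Loose aluminium dust cap standing over the contact on the stage's top at the start: a round cup with the mouth down, 56 mm outer diameter, 26 mm high, 4 mm wall, 21 mm deep inside, with an upright round knob of 18 mm diameter and 30 mm height on its top centre (56 mm high in all). About 90 g. Origin: centre of its lower rim plane; z up through the knob.
- mat: Square black rubber mat, fixed flat on the bench, 130 x 130 mm, 4 mm thick. Origin: centre of the underside; z up.
- holder: Probe holder, fixed: dark steel block 70 x 70 mm, 64 mm high, with an upright 11 mm hole right through its centre. Origin: centre of the underside; z up.
- probe: Loose test probe, 140 mm long, about 60 g, upright in the holder, tip down: a steel shaft 8 mm thick and 60 mm long with a rounded tip (3 mm radius), then a square white plastic handle 16 x 16 mm, from 60 to 140 mm above the tip, whose underside rests on the holder's top. Origin: the end of the tip; z runs up the handle; x and y are square to its flat sides.
- probe_tip (a point): The end of the probe's tip, the probe's origin, with the probe's axes.
- jar: Bystander: small amber jar with white lid, 48 mm diameter, 55 mm high. Origin: centre of its underside.
- dish: Bystander: open white plastic dish, 100 x 80 x 22 mm. Origin: centre of its underside.
- driver: Bystander: screwdriver lying on the bench, 160 mm long. Origin near its middle.
- tweezers: Bystander: steel tweezers lying on the bench, 125 mm long, 7 mm high. Origin: middle of the underside.
- sink: Bystander: finned aluminium heat sink, 60 x 50 x 30 mm. Origin: centre of its underside.
- junction: Bystander: blue metal junction box, 110 x 60 x 35 mm, with two brass sockets. Origin: centre of its underside.
- weight: Bystander: brass weight with a knob, 38 mm diameter, 50 mm high. Origin: centre of its underside.
Not all that is in view belongs to the job. What is shaped like the stage but orange is not meant.

How it is judged:
By the outcome, as a careful person would: the job done as asked, in the order asked, and still so for the second after the job is handed in, while the arm keeps its last pose, push and grip.
It also fails if it takes over 61 s, if anything falls off the work surface, if the arm or the gripper's body presses on something with over 40 N, if the wrist force passes 120 N, or if a joint passes its speed limit or range.

ROBOT

A 7-joint arm with a two-finger parallel gripper is mounted at the origin on the work surface. World frame = base frame: x ahead of the robot, y to its left, z up, the work surface at z = 0. Lengths are in mm, angles in rad, forces in N, time in s.
With the tool pointing down it reaches from about 375 to 925 mm from the base axis. Payload 3.1 kg.
Tool frame: the origin (TCP) lies on the centre line of the jaws, within the pads' length; the fingertips stand 25 mm ahead of it and the grasp point (between the pads) lies 6 mm ahead of it; z points along the fingers, y is the line along which they close (so a half turn about z gives the same grasp; the last joint's range is limited). The gripper opens to 85 mm and grips with 20 to 120 N. Pads are 22 mm wide; open, the fingers measure 114 mm over their backs; the gripper's body (76 mm by 85 mm) begins 54 mm behind the grasp point. The pads swing forward as they close: fully open they stand 13 mm farther back than shut.
Start: joints at [1.154, 0.383, 0.044, 1.598, -0.018, 1.161, -0.05], TCP at [203.747, -617.244, 256.269] pointing down, gripper open.
Joint ranges: [-2.61, 2.61], [-0.41, 2.15], [-1.48, 1.57], [0, 2.5], [-1.57, 4.71], [0.05, 1.97], [-2.85, 2.85]. Speed limits (rad/s): [2.79, 2.79, 3.14, 3.14, 3.14, 3.14, 3.14].

INTERFACE

Orientations are given as a unit quaternion [x, y, z, w].
In Python, from station import manip, capture gives the robot as it stands.
- The arm moves only by the shell command python3 -m creep 'ROWS' [FORCE]. ROWS is JSON, a list of rows, each a list of 3 entries, a list of its own where there are three numbers: the opening, from 0 (shut) to 1 (fully open), then the shift along the world's x, y, z in m, then the turn about the world's z in rad. A call has 1 to 20 rows; each row shifts and turns the commanded pose from where the row before left it; what a row does not reach is not made up. A row lasts 1/8 s, in which the tool goes at most 62.5 mm and 10.7 degrees, less where a joint would pass 70% of its speed; a pose out of reach is approached as far as the arm can. A call with a gripper value outside its range is refused whole. The fingers move at their own pace and stop on an object; FORCE is the grip in N (left out, the last holds). Time passes only in rows, so rows that do not move let the fingers close. It gives the time, the measured TCP pose, the force, the opening and the grip force at its end, in the units of the state.
- manip.state(): the state, without advancing time (a new reading comes with each control period).
- capture(name): name is "side" or "top"; returns a dict with "frame" (420x560x3 uint8, blue, green, red), "intrinsics" (3x3 intrinsics, pixels), "R" (3x3) and "t" (3): a world point X has camera coordinates R X + t. Camera axes: x right, y down, z forward; pixel columns grow to the right and rows downward; lengths in mm; the calibration is good to about 2 mm. A picture is of the moment at which its call begins. There is no depth.
- manip.finish_job(): hands the job in; it is judged then, once.
The state is a dict: "clock": time; "joints": joint angles; "dq": joint speeds; "effort": joint torques, N m; "position": TCP position; "ee_rot": TCP orientation; "ft_force": force on the tool from outside, world axes, zero at the start; "ft_torque": the same for the moment, N m; "opening": finger opening in mm; "grip_force": force on a finger pad.
Only numpy, scipy, OpenCV 4.12 (cv2) and the standard library are available. Lean on these libraries where they do the work, as an engineer would, in place of code of your own. Each camera call takes 0.05 s, during which the arm holds its last target. There are 200 camera calls.

## Working session

There is one attempt and no reset: what is moved stays moved. The work goes in short steps, Python scripts to look and compute and a shell command to move; the robot and the scene stay as the last step left them, time stands still between calls to the robot, and variables do not carry over. Pictures are saved under pics/ and viewed, at most 10 in all, crops included, and the job is handed in when it is done.

```bash
ls; mkdir -p pics; cat > h.py <<'E'
import numpy as np,cv2
from station import manip,capture
def grab(n,f):
    c=capture(n); cv2.imwrite('pics/'+f,c['frame']); np.savez('pics/'+f[:-4]+'.npz',K=c['intrinsics'],R=c['R'],t=c['t']); return c
def load(f):
    d=np.load('pics/'+f+'.npz'); return np.array(d['K']),np.array(d['R']),np.array(d['t']).ravel()
def px2z(cal,uv,z):
    K,R,t=cal; d=R.T@np.linalg.inv(K)@np.array([uv[0],uv[1],1.]); o=-R.T@t
    return o+d*(z-o[2])/d[2]
def proj(cal,X):
    K,R,t=cal; p=K@(R@np.array(X,float)+t); return p[:2]/p[2]
def tri(cals,uvs):
    A=[];b=[]
    for c,uv in zip(cals,uvs):
        K,R,t=c; P=K@np.c_[R,t]
        for i in (0,1):
            r=uv[i]*P[2]-P[i]; r=r/np.linalg.norm(r[:3]); A.append(r[:3]); b.append(-r[3])
    return np.linalg.lstsq(np.array(A),np.array(b),rcond=None)[0]
E
python3 - <<'E'
from h import *
a=grab('top','t0.png');b=grab('side','s0.png')
for f in('t0','s0'):
    c=load(f);print(c[0].round(1).tolist(),(-c[1].T@c[2]).round())
s=manip.state();print({k:np.round(v,3).tolist() for k,v in s.items()})
E
```

```text
pics
[[491.4, 0.0, 283.1], [0.0, 491.4, 207.9], [0.0, 0.0, 1.0]] [ 183.   -4. 1708.]
[[531.8, 0.0, 268.0], [0.0, 531.8, 203.4], [0.0, 0.0, 1.0]] [ 146. 1197. 1037.]
{'clock': 0.1, 'joints': [1.154, 0.384, 0.044, 1.599, -0.018, 1.161, -0.05], 'dq': [-0.0, -0.003, 0.001, -0.005, 0.0, 0.0, 0.001], 'effort': [0.003, -43.473, 1.029, -25.045, 0.011, 0.006, 0.0], 'position': [203.481, -616.502, 254.992], 'ee_rot': [0.987, 0.159, -0.0, -0.001], 'ft_force': [0.102, 0.603, -0.092], 'ft_torque': [0.016, 0.025, -0.007], 'grip_force': 0.0, 'opening': 85.808}
```

View pics/t0.png

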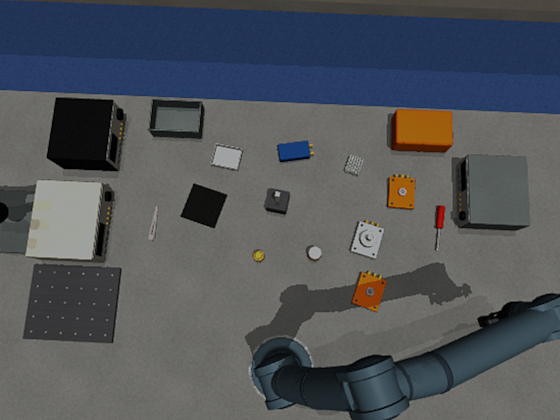

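View pics/s0.png

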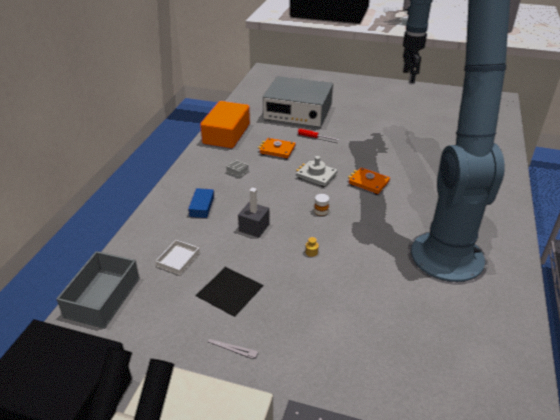

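Top view: white stage with cap at about (367,239), mat (204,206), holder and probe (277,201), with the robot base at (270,370). Side view: cap (317,168), probe (253,205), mat (230,291). I need close-ups next.

```bash
python3 - <<'E'
from h import *
t=cv2.imread('pics/t0.png');s=cv2.imread('pics/s0.png')
def crop(im,u,v,w,h,k):
    return cv2.resize(im[v:v+h,u:u+w],None,fx=k,fy=k,interpolation=cv2.INTER_CUBIC)
A=np.hstack([crop(t,345,215,50,50,8),crop(t,255,180,50,50,8)])
B=np.hstack([crop(s,292,148,50,50,5),crop(s,230,185,50,50,5)])
B=cv2.copyMakeBorder(B,0,0,0,300,cv2.BORDER_CONSTANT)[:200*2,:800]
cv2.imwrite('pics/crop1.png',np.vstack([A,B])[:600])
# mat
c=load('t0')
g=cv2.cvtColor(t,cv2.COLOR_BGR2GRAY)[175:235,172:235]
m=(g<40).astype(np.uint8);n,l,st,ce=cv2.connectedComponentsWithStats(m)
i=1+np.argmax(st[1:,4]);pts=np.argwhere(l==i)[:,::-1].astype(np.float32)+[172,175]
r=cv2.minAreaRect(pts.astype(np.float32));print(r,ce[i]+[172,175]);print('mat',px2z(c,ce[i]+[172,175],4))
cs=load('s0');print(proj(cs,px2z(c,ce[i]+[172,175],4)))
E
```

```text
((203.37115478515625, 205.33506774902344), (35.53892517089844, 36.1132926940918), 21.037511825561523) [203.44976077 205.38118022]
mat [539.52026922 305.11264391   4.        ]
[228.79082499 289.98396026]
```

View pics/crop1.png

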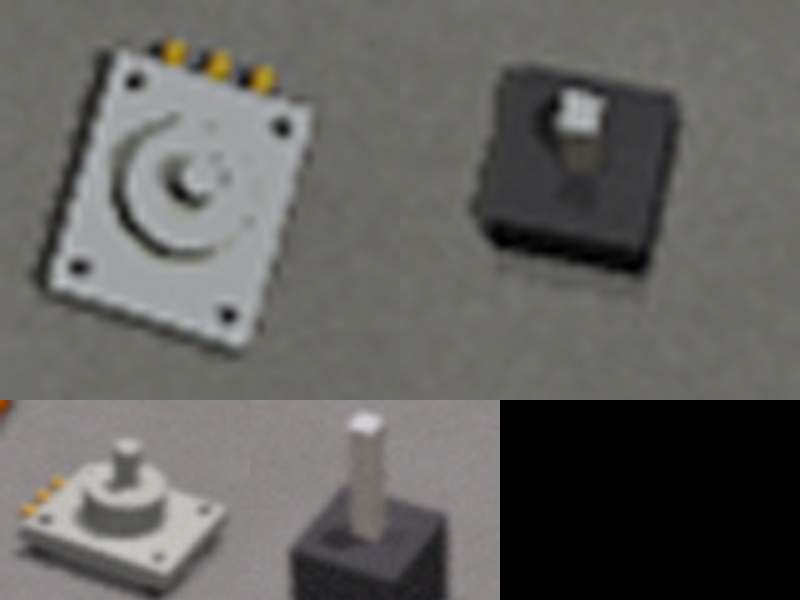

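The crop shows the stage holes (135,80), (282,126), (228,315), (80,267) and knob top about (203,182). The probe top is at (580,108). In the side crops, the knob top is at (128,443) and the probe top at (367,418).

```bash
python3 - <<'E'
from h import *
T=load('t0');S=load('s0')
ft=lambda x,y,o:np.array([o[0]+(x+.5)/8-.5,o[1]+(y+.5)/8-.5])
fs=lambda x,y,o:np.array([o[0]+(x+.5)/5-.5,o[1]+(y+.5)/5-.5])
st=[px2z(T,ft(x,y,(345,215)),25) for x,y in [(135,80),(282,126),(228,315),(80,267)]]
print('stage',np.mean(st,0)); d=st[0]-st[3]+st[1]-st[2]; print('yaw x',np.degrees(np.arctan2(d[1],d[0])),np.linalg.norm(st[0]-st[3]),np.linalg.norm(st[0]-st[1]))
ss=[px2z(S,fs(x,y-400,(292,148)),25) for x,y in [(44,519),(205,510),(159,556)]]
print('stage side holes',[p.round(0).tolist() for p in ss],[p.round(0).tolist() for p in st])
k=ft(203,182,(345,215));ks=fs(128,43,(292,148));print('knob',px2z(T,k,81),px2z(S,ks,81),tri([T,S],[k,ks]))
p=ft(580,108,(255,180));ps=fs(117,18,(230,185));print('probe',px2z(T,p,144),px2z(S,ps,144),tri([T,S],[p,ps]))
h=[px2z(T,ft(x-400,y,(255,180)),64) for x,y in [(507,65),(680,92),(650,247),(478,217)]]
print('holder',np.mean(h,0));d=h[0]-h[3]+h[1]-h[2];print(np.degrees(np.arctan2(d[1],d[0])),[np.linalg.norm(h[i]-h[i-1]).round() for i in range(4)])
pb=[px2z(T,ft(x-400,y,(255,180)),144) for x,y in [(565,88),(607,95),(600,132),(557,125)]]
print([q.round().tolist() for q in pb]);d=pb[0]-pb[3]+pb[1]-pb[2];print(np.degrees(np.arctan2(d[1],d[0])))
print(px2z(S,(322,197),55),px2z(T,(314,252),55))
E
```

```text
stage [ 442.50093894 -273.66780481   25.        ]
yaw x -15.162054188367362 85.7297582162347 66.13300755976466
stage side holes [[491.0, -255.0, 25.0], [389.0, -296.0, 25.0], [407.0, -234.0, 25.0]] [[493.0, -253.0, 25.0], [475.0, -317.0, 25.0], [392.0, -294.0, 25.0], [410.0, -231.0, 25.0]]
knob [ 440.39803288 -273.66834198   81.        ] [ 440.47223734 -277.18926156   81.        ] [ 439.83937597 -273.25483534   83.56253992]
probe [ 570.19145636 -121.53587006  144.        ] [558.40338618  37.08397444 144.        ] [ 610.03271266 -130.08089943   14.60774827]
holder [561.30930292  43.85015979  64.        ]
-7.742664902536331 [np.float64(68.0), np.float64(76.0), np.float64(69.0), np.float64(75.0)]
[[571.0, 49.0, 144.0], [569.0, 31.0, 144.0], [553.0, 33.0, 144.0], [555.0, 51.0, 144.0]]
-8.291614429106446
[381.99493504 -95.37242625  55.        ] [385.63518307 -90.15357767  55.        ]
```

```bash
python3 -m creep '[[1,[0.0197,0.0285,-0.0085],0],[1,[0.0197,0.0285,-0.0085],0],[1,[0.0197,0.0285,-0.0085],0],[1,[0.0197,0.0285,-0.0085],0],[1,[0.0197,0.0285,-0.0085],0],[1,[0.0197,0.0285,-0.0085],0],[1,[0.0197,0.0285,-0.0085],0],[1,[0.0197,0.0285,-0.0085],0],[1,[0.0197,0.0285,-0.0085],0],[1,[0.0197,0.0285,-0.0085],0],[1,[0.0197,0.0285,-0.0085],0],[1,[0.0197,0.0285,-0.0085],0],[1,[0,0,0],0],[1,[0,0,0],0]]' 40
python3 - <<'E'
from h import *
t=grab('top','t1.png')['frame'];s=grab('side','s1.png')['frame']
f=lambda im,u,v,w,h,k:cv2.resize(im[v:v+h,u:u+w],None,fx=k,fy=k,interpolation=cv2.INTER_CUBIC)
cv2.imwrite('pics/c1.png',np.hstack([f(s,270,100,80,100,5),f(t,330,190,80,100,5)]))
E
```

```text
clock: 1.85
position: [439.5, -275.8, 154.0]
ee_rot: [0.987, 0.159, -0.0, 0.0]
ft_force: [0.3, 0.7, -1.5]
opening: 85.3
grip_force: 0.0
```

View pics/c1.png

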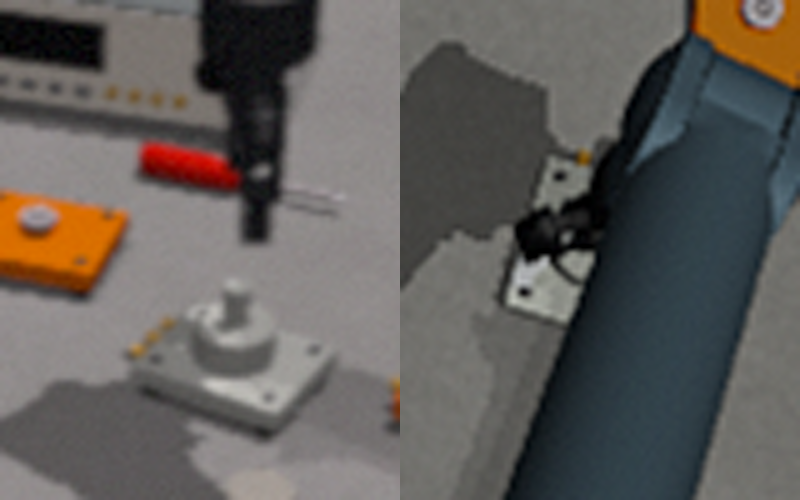

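The finger end is at about (257,240) in the side crop and the knob top is at (237,287), so the gripper is roughly above it.

```bash
python3 - <<'E'
from h import *
S=load('s1');T=load('t1')
for r in(46,57):
  for z in(129,142): print(r,z,proj(S,[439.5-.314*r,-275.8+.949*r,z]).round(1))
print('obs',320.9,147.6,'knob',270+237.5/5-.5,100+287.5/5-.5, proj(S,[440.5,-275,81]),proj(S,[442.5,-274,81]))
E
```

```text
46 129 [319.4 151.5]
46 142 [319.7 148. ]
57 129 [319.8 153.4]
57 142 [320.  149.9]
obs 320.9 147.6 knob 317.0 157.0 [317.04244077 156.54042166] [316.3851675  156.60421659]
```

```bash
python3 -m creep '[[1,[0.002,0.001,-0.015],0],[1,[0,0,-0.02],0],[1,[0,0,-0.02],0],[1,[0,0,-0.01],0],[1,[0,0,-0.01],0],[0,[0,0,0],0],[0,[0,0,0],0],[0,[0,0,0],0],[0,[0,0,0],0],[0,[0,0,0],0],[0,[0,0,0],0],[0,[0,0,0],0],[0,[0,0,0],0],[0,[0,0,0],0]]' 40
```

```text
clock: 3.7
position: [442.8, -274.6, 80.0]
ee_rot: [0.987, 0.159, 0.001, 0.0]
ft_force: [-1.4, -0.3, 6.1]
opening: 16.8
grip_force: 39.2
```

```bash
python3 -m creep '[[0,[0,0,0.005],0],[0,[0,0,0.015],0],[0,[0,0,0.02],0],[0,[0,0,0.02],0],[0,[0,0,0.02],0],[0,[0,0,0.02],0],[0,[0,0,0.01],0],[0,[0.002,0.014,0],0],[0,[0.005,0.03,0],0],[0,[0.005,0.03,0],0],[0,[0.005,0.03,0],0],[0,[0.005,0.03,0],0],[0,[0.005,0.03,0],0]]'
python3 - <<'E'
from h import *
t=grab('top','t2.png')['frame'];s=grab('side','s2.png')['frame']
f=lambda im,u,v,w,h,k:cv2.resize(im[v:v+h,u:u+w],None,fx=k,fy=k,interpolation=cv2.INTER_CUBIC)
cv2.imwrite('pics/c2.png',np.hstack([f(s,230,60,133,190,3),f(t,345,215,50,50,8)[:400]] ) if 0 else np.vstack([np.hstack([f(s,240,80,100,100,4),f(t,345,215,50,50,8)])]))
E
```

```text
clock: 5.32
position: [468.1, -107.8, 188.1]
ee_rot: [0.987, 0.159, -0.001, -0.001]
ft_force: [1.6, 0.1, -0.9]
opening: 16.6
grip_force: 39.1
```

View pics/c2.png

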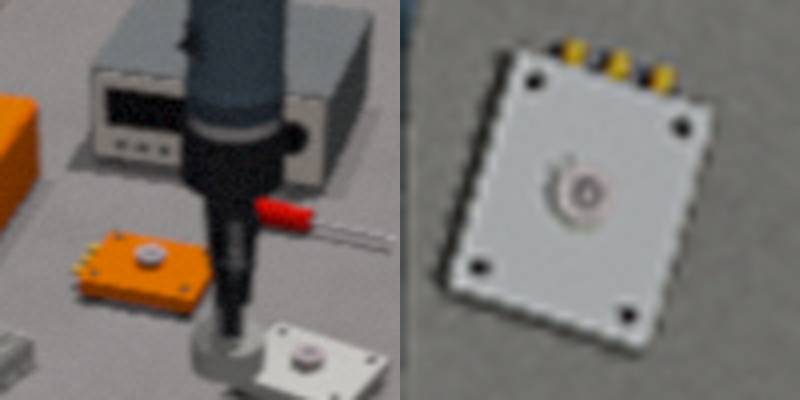

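The top crop shows the ring centre at (587,192), so the stage is uncovered. The side view shows the cap hanging upright in the grip.

```bash
python3 -m creep '[[0,[0.005,0.03,0],0],[0,[0.005,0.03,0],0],[0,[0.005,0.03,0],0],[0,[0.005,0.03,0],0],[0,[0.005,0.03,0],0],[0,[0.005,0.03,0],0],[0,[0.005,0.03,0],0],[0,[0.005,0.03,0],0],[0,[0.005,0.03,0],0],[0,[0.005,0.03,0],0],[0,[0.005,0.03,0],0],[0,[0.005,0.03,0],0],[0,[0.005,0.03,0],0],[0,[0.003,0.015,-0.01],0],[0,[0.0025,0.01,-0.02],0],[0,[0,0,-0.025],0],[0,[0,0,-0.025],0],[0,[0,0,-0.02],0],[0,[0,0,-0.015],0],[0,[0,0,-0.005],0]]'
python3 - <<'E'
from h import *
s=cv2.imread('pics/s0.png');c=load('s0')
g=cv2.cvtColor(s,cv2.COLOR_BGR2GRAY)[260:320,190:270]
n,l,st,ce=cv2.connectedComponentsWithStats((g<40).astype(np.uint8));i=1+np.argmax(st[1:,4])
print(st[i],ce[i]+[190,260],px2z(c,ce[i]+[190,260],4))
T=load('t2');S=load('s2');a=(367.94,238.56);b=(316.6,168.4)
print('contact',px2z(T,a,37),px2z(S,b,37),tri([T,S],[a,b]))
E
```

```text
clock: 7.92
position: [539.1, 304.0, 67.8]
ee_rot: [0.987, 0.159, -0.001, 0.0]
ft_force: [0.8, 0.3, -0.6]
opening: 16.8
grip_force: 39.1
[   7    8   65   48 1622] [229.36991369 291.02342787] [536.76605836 308.13300736   4.        ]
contact [ 442.72079898 -274.17393531   37.        ] [ 438.79609636 -270.38468359   37.        ] [ 441.41808242 -274.7586824    34.14561161]
```

```bash
python3 -m creep '[[0,[0,0.001,-0.004],0],[0,[0,0,-0.002],0],[0,[0,0,-0.001],0],[0,[0,0,-0.001],0],[0,[0,0,0],0],[0,[0,0,0],0]]'
```

```text
clock: 8.68
position: [539.7, 305.8, 61.4]
ee_rot: [0.987, 0.159, 0.0, -0.0]
ft_force: [-0.1, -0.1, -0.5]
opening: 16.9
grip_force: 39.1
```

```bash
python3 -m creep '[[0,[0,0,-0.001],0],[0,[0,0,-0.001],0],[0,[0,0,0],0]]';python3 -m creep '[[0,[0,0,-0.001],0],[0,[0,0,0],0]]'
```

```text
clock: 9.05
position: [539.6, 305.8, 59.2]
ee_rot: [0.987, 0.159, -0.0, 0.0]
ft_force: [-1.3, -0.6, -2.0]
opening: 16.6
grip_force: 39.2
clock: 9.3
position: [539.7, 305.8, 59.1]
ee_rot: [0.987, 0.159, -0.0, 0.0]
ft_force: [-2.3, -1.7, 5.5]
opening: 16.7
grip_force: 39.8
```

```bash
python3 -m creep '[[0.4,[0,0,0],0],[0.8,[0,0,0],0],[1,[0,0,0],0],[1,[0,0,0],0],[1,[0,0,0],0],[1,[0,0,0.01],0],[1,[0,0,0.025],0],[1,[0,0,0.03],0],[1,[0,0,0.035],0],[1,[0,0,0.035],0],[1,[0,-0.02,0],-0.1],[1,[0.004,-0.045,0],-0.12],[1,[0.004,-0.05,0],-0.12],[1,[0.004,-0.05,0],-0.12],[1,[0.005,-0.05,0],0],[1,[0.003,-0.035,0],0],[1,[0.002,-0.015,0],0],[1,[0,0,0],0],[1,[0,0,0],0]]' 40
python3 - <<'E'
from h import *
t=grab('top','t3.png')['frame'];s=grab('side','s3.png')['frame']
f=lambda im,u,v,w,h,k:cv2.resize(im[v:v+h,u:u+w],None,fx=k,fy=k,interpolation=cv2.INTER_CUBIC)
cv2.imwrite('pics/c3.png',np.hstack([f(s,180,140,100,150,4)[:600],f(t,170,160,100,150,4)[:600]]))
E
```

```text
clock: 11.68
position: [561.5, 43.6, 193.5]
ee_rot: [0.998, -0.069, 0.0, -0.001]
ft_force: [0.3, 0.5, -0.2]
opening: 85.3
grip_force: 0.0
```

View pics/c3.png

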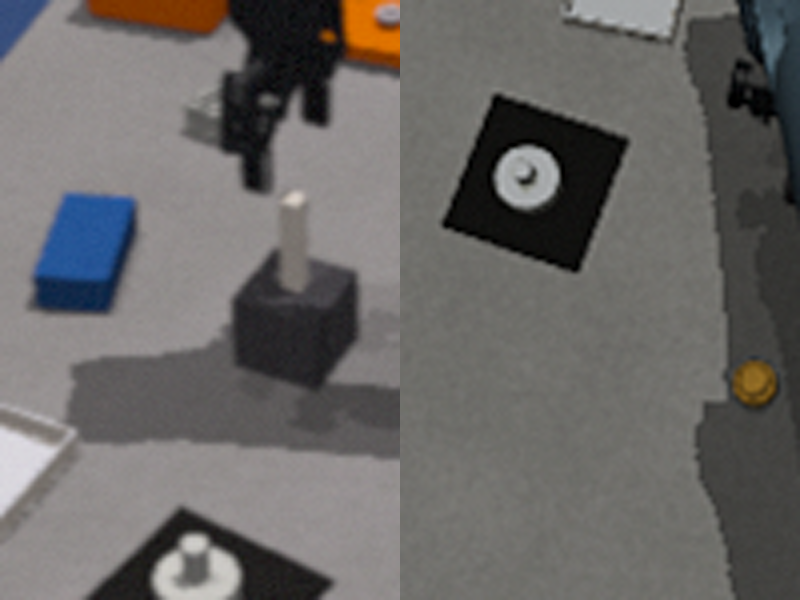

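The top crop shows the cap upright on the mat, with its disc at about (526,176) and the mat centre at (536,182). The side crop shows fingertips at (258,187) and (316,122), above the probe top at (293,197). I'll check these numerically.

```bash
python3 - <<'E'
from h import *
T=load('t3');S=load('s3')
im=cv2.imread('pics/t3.png')
g=cv2.cvtColor(im,cv2.COLOR_BGR2GRAY)
p=[(494,94),(630,139),(579,271),(443,226)]
q=lambda x,y:(170+(x-400+.5)/4-.5,160+(y+.5)/4-.5)
m=np.mean([px2z(T,q(*a),4) for a in p],0);print('mat',m)
l=g[190:220,190:215]; n,lab,st,ce=cv2.connectedComponentsWithStats((l>110).astype(np.uint8));i=1+np.argmax(st[1:,4])
print(st[i],'cap',px2z(T,ce[i]+[190,190],28))
for r in(-50,50): print('finger',proj(S,[561.5+.138*r*1,43.6+.99*r,193.5-14]).round(1))
o=lambda x,y:(180+(x+.5)/4-.5,140+(y+.5)/4-.5)
print('obs',o(258,187),o(316,122),'probe',o(293,197),px2z(S,o(293,197),144))
E
```

```text
mat [540.52179922 304.12154389   4.        ]
[  4   7  16  15 177] cap [539.89836714 308.74536112  28.        ]
finger [258.7 170. ]
finger [242.7 188.6]
obs (244.125, 186.375) (258.625, 170.125) probe (252.875, 188.875) [557.7047419   40.29241849 144.        ]
```

```bash
python3 -m creep '[[1,[0,0,0],0],[1,[0,0.0005,-0.01],0],[1,[0,0,-0.025],0],[1,[0,0,-0.025],0],[1,[0,0,-0.015],0],[1,[0,0,-0.008],0],[1,[0,0,0],0],[1,[0,0,0],0]]' 30; python3 -m creep '[[0,[0,0,0],0],[0,[0,0,0],0],[0,[0,0,0],0],[0,[0,0,0],0],[0,[0,0,0],0],[0,[0,0,0],0],[0,[0,0,0],0],[0,[0,0,0],0]]'
```

```text
clock: 12.78
position: [562.5, 41.4, 111.2]
ee_rot: [0.998, -0.071, 0.001, -0.0]
ft_force: [0.2, 0.0, 0.3]
opening: 85.5
grip_force: 0.0
clock: 13.78
position: [561.7, 40.9, 110.3]
ee_rot: [0.998, -0.071, -0.0, 0.0]
ft_force: [-0.6, -1.3, 2.0]
opening: 15.8
grip_force: 35.3
```

```bash
python3 -m creep '[[0,[0,0,0.008],0],[0,[0,0,0.015],0],[0,[0,0,0.017],0],[0,[0,0,0.015],0],[0,[0,0,0.013],0],[0,[0,0,0.01],0],[0,[0,0,0],0],[0,[-0.02,0.003,0],0],[0,[-0.02,0.003,0],0],[0,[-0.012,0.001,0],0],[0,[0,0,0],0],[0,[0,0,-0.015],0],[0,[0,0,-0.015],0],[0,[0,0,-0.01],0],[0,[0,0,0],0],[0,[0,0,0],0]]'
python3 - <<'E'
from h import *
s=grab('side','s4.png')['frame']
f=lambda im,u,v,w,h,k:cv2.resize(im[v:v+h,u:u+w],None,fx=k,fy=k,interpolation=cv2.INTER_CUBIC)
cv2.imwrite('pics/c4.png',f(s,215,160,80,100,6))
E
```

```text
clock: 15.78
position: [510.0, 48.4, 148.3]
ee_rot: [0.998, -0.07, 0.0, -0.0]
ft_force: [-0.2, 0.3, -0.1]
opening: 15.2
grip_force: 35.0
```

View pics/c4.png

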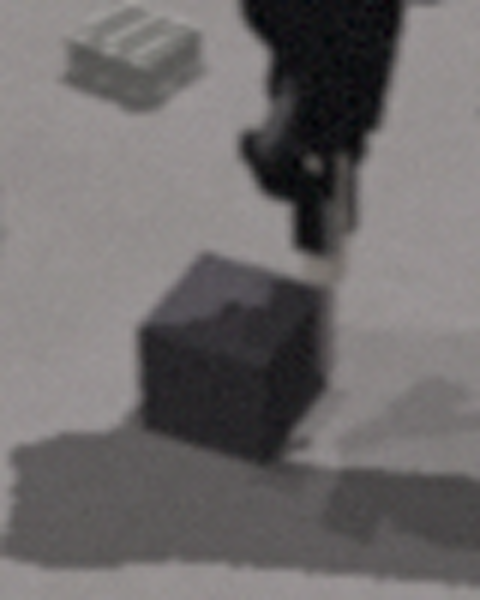

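Side view: the probe hangs upright just off the holder's -x face, with its handle bottom at about (325,270). The grip force goes to 20 N and I tip the shaft against the holder's edge.

```bash
python3 -m creep '[[0,[0,0,-0.008],0],[0,[0.005,-0.0007,0],0],[0,[0.005,-0.0007,0],0],[0,[0.005,-0.0007,0],0],[0,[0.005,-0.0007,0],0],[0,[0.005,-0.0007,0],0],[0,[0,0,0],0]]' 20; python3 -m creep '[[0,[0.005,-0.0007,0],0],[0,[0.005,-0.0007,0],0],[0,[0.005,-0.0007,0],0],[0,[0.005,-0.0007,0],0],[0,[0.005,-0.0007,0],0],[0,[0.001,0,0],0],[0,[0,0,0],0]]'
python3 - <<'E'
from h import *
s=grab('side','s5.png')['frame'];t=grab('top','t5.png')['frame']
f=lambda im,u,v,w,h,k:cv2.resize(im[v:v+h,u:u+w],None,fx=k,fy=k,interpolation=cv2.INTER_CUBIC)
cv2.imwrite('pics/c5.png',np.hstack([f(s,215,160,80,100,6),f(t,250,160,50,100,6)]))
E
```

```text
clock: 16.7
position: [532.7, 44.9, 139.4]
ee_rot: [0.998, -0.07, -0.003, 0.0]
ft_force: [-5.0, 0.8, 2.0]
opening: 15.6
grip_force: 35.4
clock: 17.58
position: [557.9, 41.3, 138.7]
ee_rot: [0.998, -0.07, -0.003, 0.0]
ft_force: [-5.8, 0.6, -0.7]
opening: 15.6
grip_force: 35.7
```

View pics/c5.png

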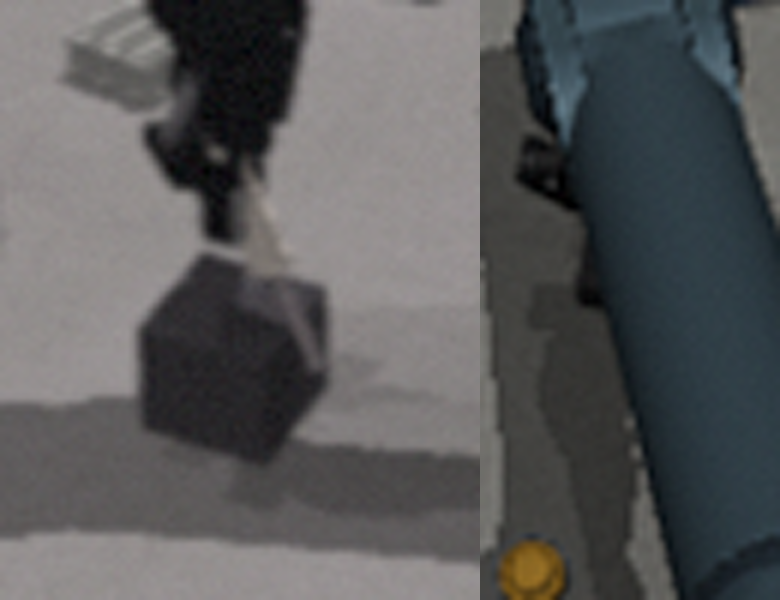

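The probe leans in the grip. The shaft runs from about (283,280) to (320,370) in the side crop. The top view is blocked by the arm.

```bash
python3 - <<'E'
from h import *
S=load('s5');p=np.array([557.9,41.3,138.7-6]);ax=np.array([.99,-.139,0])
for th in (20,25,28,30,33):
  d=-np.sin(np.radians(th))*ax-np.array([0,0,np.cos(np.radians(th))])
  print(th,[((proj(S,p+d*L)-[215,160]+.5)*6-.5).round().tolist() for L in(0,40,100)])
E
```

```text
20 [[229.0, 196.0], [257.0, 266.0], [296.0, 367.0]]
25 [[229.0, 196.0], [263.0, 265.0], [311.0, 366.0]]
28 [[229.0, 196.0], [266.0, 265.0], [320.0, 365.0]]
30 [[229.0, 196.0], [268.0, 264.0], [325.0, 364.0]]
33 [[229.0, 196.0], [272.0, 263.0], [334.0, 362.0]]
```

```bash
python3 -m creep '[[0,[0.005,-0.0007,0],0],[0,[0,0,0],0],[0,[0,0,0],0]]' 20; python3 -m creep '[[0,[0,0,0],0],[0,[0,0,0],0],[0,[-0.005,0.0007,0],0],[0,[-0.015,0.0021,0],0],[0,[0,0,0.02],0],[0,[0,0,0.03],0],[0,[0,0,0.03],0],[0,[-0.002,-0.015,0],0],[0,[-0.005,-0.03,0],0],[0,[-0.005,-0.03,0],0],[0,[-0.005,-0.03,0],0],[0,[-0.005,-0.03,0],0],[0,[-0.005,-0.03,0],0],[0,[-0.005,-0.03,0],0],[0,[-0.005,-0.03,0],0],[0,[-0.005,-0.03,0],0],[0,[-0.005,-0.03,0],0],[0,[-0.005,-0.03,0],0],[0,[-0.0016,-0.01,0],0]]' 110
python3 -m creep '[[0,[0,0,-0.02],0],[0,[0,0,-0.025],0],[0,[0,0,-0.015],0],[0,[0,0,0],0],[0,[0,0,0],0]]'
python3 - <<'E'
from h import *
s=grab('side','s6.png')['frame'];t=grab('top','t6.png')['frame']
f=lambda im,u,v,w,h,k:cv2.resize(im[v:v+h,u:u+w],None,fx=k,fy=k,interpolation=cv2.INTER_CUBIC)
cv2.imwrite('pics/c6.png',np.hstack([f(s,285,110,50,75,8),f(t,345,200,50,75,8)]))
E
```

```text
clock: 18.05
position: [563.9, 40.6, 139.5]
ee_rot: [0.998, -0.07, -0.002, 0.0]
ft_force: [-5.9, 0.7, -0.3]
opening: 15.6
grip_force: 35.9
clock: 20.42
position: [489.9, -284.9, 219.3]
ee_rot: [0.997, -0.073, -0.001, 0.001]
ft_force: [-0.1, -0.3, -0.5]
opening: 14.8
grip_force: 107.2
clock: 21.05
position: [492.7, -281.7, 161.0]
ee_rot: [0.998, -0.07, 0.001, 0.0]
ft_force: [-0.7, 0.2, -0.3]
opening: 14.9
grip_force: 107.2
```

View pics/c6.png

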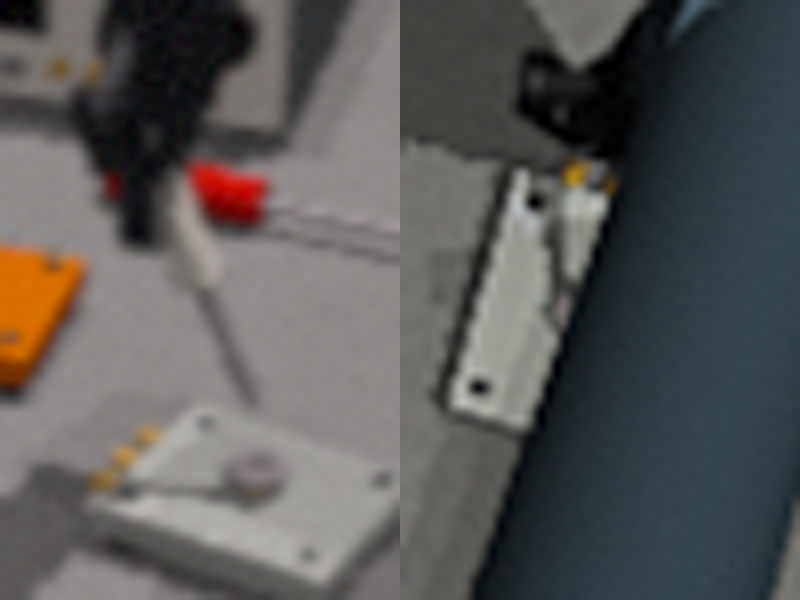

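Side crop: shaft from about (200,290) to the tip at (257,402), ring centre about (256,474). In the top view the tip is hidden by the arm.

```bash
python3 - <<'E'
from h import *
from scipy.optimize import least_squares
S=load('s6');p=np.array([492.7,-281.7,155.]);ax=np.array([.99,-.139,0])
o=lambda x,y:np.array([285+(x+.5)/8-.5,110+(y+.5)/8-.5])
tip=o(257,402);top=o(200,290);ring=o(256,474)
D=lambda th:-np.sin(th)*ax-np.array([0,0,np.cos(th)])
bias=ring-proj(S,[442.6,-274.3,37]);print('bias',bias)
f=lambda q:np.r_[proj(S,p+D(q[0])*q[1])+bias-tip,(proj(S,p+D(q[0])*(q[1]-60))+bias-top)*.3]
r=least_squares(f,[.5,100],x_scale=[.1,10]);q=r.x;print(np.degrees(q[0]),q[1],r.fun,'tip',p+D(q[0])*q[1])
for th in(24,27,30,33):print(th,8*(proj(S,p+D(np.radians(th))*100)-proj(S,p+D(np.radians(th))*40)))
E
```

```text
bias [0.80134888 1.21380086]
30.739867029012757 96.66174421827736 [ 0.05015447  0.12266194 -0.24283313 -0.3577432 ] tip [ 443.7862887  -274.8323173    71.91953802]
24 [ 49.45173492 125.28571649]
27 [ 55.9091303  124.19245886]
30 [ 62.24869293 122.76287689]
33 [ 68.45359565 120.99805282]
```

```bash
python3 -m creep '[[0,[-0.001,0,-0.015],0],[0,[0,0,-0.01],0],[0,[0,0,-0.004],0],[0,[0,0,0],0],[0,[0,0,0],0]]'; python3 -m creep '[[0,[0,0,-0.001],0],[0,[0,0,-0.001],0],[0,[0,0,0],0]]'
python3 - <<'E'
from h import *
s=grab('side','s7.png')['frame'];t=grab('top','t7.png')['frame']
f=lambda im,u,v,w,h,k:cv2.resize(im[v:v+h,u:u+w],None,fx=k,fy=k,interpolation=cv2.INTER_CUBIC)
cv2.imwrite('pics/c7.png',np.hstack([f(s,300,140,34,42,14)[:588],f(t,352,225,23,42,14)[:588]]))
E
```

```text
clock: 21.78
position: [491.1, -281.7, 131.4]
ee_rot: [0.998, -0.071, 0.0, 0.0]
ft_force: [-0.3, -0.2, 0.0]
opening: 14.7
grip_force: 107.2
clock: 22.15
position: [491.4, -281.8, 129.6]
ee_rot: [0.998, -0.071, 0.0, 0.0]
ft_force: [-0.1, -0.1, 1.0]
opening: 14.9
grip_force: 107.2
```

View pics/c7.png

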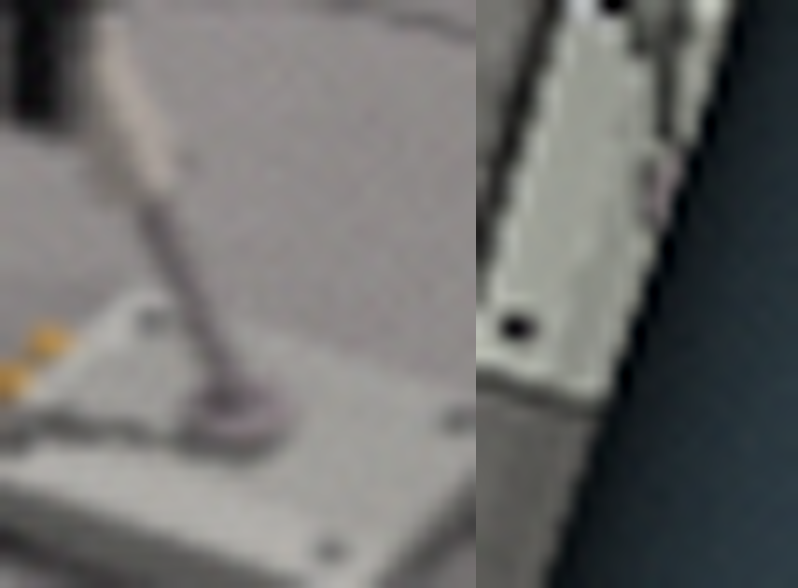

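The tip is just touching or about to touch the disc at about (237,400) in the side crop. The disc spans x 188–290. All 10 picture views are used, so the rest is by numbers.

```bash
python3 - <<'E'
from h import *
np.set_printoptions(linewidth=200)
a=cv2.imread('pics/s2.png').astype(int);s0=np.mean([capture('side')['frame'].astype(float) for _ in range(4)],0).astype(int)
for n,i in(('s2',a),('now',s0)):
  print(n,'gray u310-324, v160-175');print(i[160:176,310:325].mean(2).astype(int))
S=load('s7')
for r in(0,6,14):
  e=np.array([proj(S,[442.6+r*np.cos(k),-274.3+r*np.sin(k),37]) for k in np.linspace(0,6.28,60)]);print(r,e.min(0),e.max(0))
print('R-G s2');print((a[160:176,310:325,2]-a[160:176,310:325,1]))
E
```

```text
s2 gray u310-324, v160-175
[[153 151 144 142 139 138 142 141 138 139 140 139 141 140 137]
 [171 170 163 158 151 146 140 139 141 137 136 139 139 137 141]
 [136 150 177 187 180 170 158 151 147 141 137 138 137 136 136]
 [146 159 183 193 192 187 187 181 169 158 152 146 139 136 137]
 [179 184 188 191 188 194 195 191 191 187 182 173 158 150 142]
 [189 189 187 188 186 187 187 190 190 191 196 188 189 181 171]
 [188 191 188 185 179 176 168 167 172 179 189 195 193 194 192]
 [191 192 187 181 173 162 146 142 149 165 178 188 194 193 193]
 [191 188 179 166 168 159 147 144 150 162 172 182 191 192 193]
 [195 190 168 139 144 155 159 161 160 155 157 174 192 197 195]
 [196 191 159 112  97 109 126 129 124 119 138 172 192 197 196]
 [194 189 162 114  87  83  83  91  91 104 142 178 194 197 196]
 [196 190 173 146 123  98  91  98 113 140 167 186 194 197 194]
 [196 196 191 186 169 144 140 150 167 180 191 196 197 196 196]
 [195 196 197 195 193 189 189 189 195 197 195 197 198 196 198]
 [194 197 198 193 197 196 197 199 198 198 197 194 196 195 196]]
now gray u310-324, v160-175
[[149 134 108 103 123 137 141 139 13
[... 1223 characters left out ...]
 5  4  5  1  3  6  5  4  5]
 [ 2  2  2  1  1  3  2  4  4  3  3  4  5  4  4]
 [ 3  3  2  3  3  2  1  1  4  4  4  2  2  6  6]
 [ 2  2  0  2  2  2 -1  3  1  3  1  4  3  5  3]
 [ 1  3  2  1  4  2  5  6  5  3  3  3  2  3  3]
 [ 2  2  1  3 10  9  9 10  9  6  6  4  2  2  2]
 [ 4  3  4  9 10 12  9  9 10  9 11  6  1  1  0]
 [ 2  4  4  7 10 10 10 11 12 12 13  7  2  3  3]
 [ 4  2  3  5  9 13 12 11 13  9 11  4  2  3  1]
 [ 1  1  2  5  6  9 12 12 11  5  6  3  1  2  2]
 [ 1  2  2  4  1  4 12 10  6  2  1  2 -1  2  4]
 [ 1  1  0  0  1  1  4  2  1  4  0  3  1  1  3]
 [ 2  3  2  1  3  0  2  2  1  2  3  3  1  1  2]
 [ 2  2  4  5  0  3  4  3  2  3  3  1  1  3  4]
 [ 4  2  2  1  1  3  3  1  3  3  2  3  2  3  1]]
```

```bash
python3 -m creep '[[0,[0,0,0.015],0],[0,[0,0,0.015],0],[0,[-0.0056,-0.0042,0],-0.157],[0,[-0.0056,-0.0042,0],-0.157],[0,[-0.0056,-0.0042,0],-0.157],[0,[-0.0056,-0.0042,0],-0.157],[0,[-0.0056,-0.0042,0],-0.157],[0,[-0.0056,-0.0042,0],-0.157],[0,[-0.0056,-0.0042,0],-0.157],[0,[-0.0056,-0.0042,0],-0.157],[0,[-0.0056,-0.0042,0],-0.157],[0,[-0.0056,-0.0042,0],-0.157],[0,[0,0,0],0],[0,[0,0,0],0],[0,[0,0,0],0]]'
python3 - <<'E'
from h import *
np.set_printoptions(linewidth=200)
av=lambda n:np.mean([capture(n)['frame'].astype(float) for _ in range(4)],0)
T=load('t2');S=load('s2');s=av('side');t=av('top');np.savez('pics/r8.npz',s=s,t=t)
st=manip.state();p=np.array(st['position']);print(p.round(1),np.round(st['ee_rot'],3),np.round(st['joints'],2))
a=cv2.imread('pics/t2.png')
print('top u360-378 v228-246 ref');print(a[228:247,360:379].mean(2).astype(int));print('now');print(t[228:247,360:379].mean(2).astype(int))
print('side u306-326 v145-172 now');print(s[145:173,306:327].mean(2).astype(int))
E
```

```text
clock: 24.32
position: [435.5, -323.3, 159.5]
ee_rot: [-0.657, 0.754, -0.0, 0.0]
ft_force: [0.5, -0.0, -0.1]
opening: 14.4
grip_force: 107.1
[ 435.  -323.6  159.2] [-0.656  0.755  0.    -0.   ] [ 0.45  0.29  0.14  1.95 -0.05  0.9  -2.68]
top u360-378 v228-246 ref
[[165 168 165 166 164 166 166 165 164 164 164 165 167 165 165 166 168 170 172]
 [164 165 166 165 165 165 167 166 165 165 166 165 166 165 166 165 165 167 173]
 [167 163 166 165 166 165 166 166 166 167 163 165 165 165 166 165 165 169 147]
 [166 165 166 165 166 165 164 166 164 167 165 167 165 166 166 165 165 167 156]
 [164 166 165 165 166 167 164 166 164 166 166 165 163 165 165 165 165 168 172]
 [166 167 164 166 167 167 167 165 167 166 167 165 164 166 166 167 165 166 166]
 [165 165 167 167 167 153 146 167 166 168 166 165 165 166 164 165 165 165 164]
 [165 165 168 153 151 149 140 162 162 161 164 167 165 164 166 165 164 165 166]
 [164 166 169 145 121 148 156 163 161 161 163 164 166 165 166 163 165 165 167]
 [167 166 171 139 110 160 151 118 107 134 161 160 165 164 165 165 166 165 165]
 [166 167 156 111 121 171 136  98 120 113 140 
[... 3935 characters left out ...]
28]
 [121 119 120 119 118 117 118 115 118 119 117 119 138 156 160 159 158 152 144 139 136]
 [121 120 121 119 119 120 119 117 110 108  99  96 108 132 150 161 160 158 155 156 152]
 [121 121 121 120 121 120 119 114 109 102  96  90  91 100 112 122 135 147 155 157 158]
 [121 121 122 120 121 120 116 112 109 112 127 133 125 117 112 109 111 125 140 149 155]
 [122 122 122 122 122 119 112 106 111 130 152 161 156 148 127 104 100 104 115 135 152]
 [120 122 122 121 121 122 113  98  92 106 123 130 126 113 101  96 104 110 122 147 166]
 [122 122 122 121 121 121 116 105  89  84  85  89  90  88  93 107 115 123 140 167 181]
 [122 122 125 133 143 144 143 138 121  99  93  99 110 119 125 127 125 139 165 188 194]]
```

```bash
python3 -m creep '[[0,[0,0,-0.012],0],[0,[0,0,-0.01],0],[0,[0,0,-0.004],0],[0,[0,0,0],0],[0,[0,0,0],0]]'
python3 - <<'E'
from h import *
np.set_printoptions(linewidth=200)
F=[]
def av(n):
    r=[]
    for _ in range(4):
        r.append(capture(n)['frame'].astype(float)); F.append(manip.state()['ft_force'])
    return np.mean(r,0)
S=load('s2');s=av('side');t=av('top');print(np.round(manip.state()['position'],1),np.mean(F,0).round(2),np.std(F,0).round(2))
print('top u362-378 v232-244');print(t[232:245,362:379].mean(2).astype(int))
print('side u308-324 v154-173');print(s[154:174,308:325].mean(2).astype(int))
for z in(64,67,70):print(z,px2z(S,(317.2-1.04,161.2-.1),z))
E
```

```text
clock: 25.35
position: [435.2, -323.8, 133.4]
ee_rot: [-0.656, 0.755, -0.0, 0.0]
ft_force: [-0.0, -0.7, -1.0]
opening: 14.8
grip_force: 107.1
[ 435.1 -323.7  133.4] [ 0.01  0.19 -0.91] [0.48 0.45 0.43]
top u362-378 v232-244
[[118 118 117 115 114 115 117 116 114 113 114 113 112 112 111 108 103]
 [118 117 116 114 114 115 118 116 113 113 115 113 112 112 112 106  89]
 [113 116 115 114 116 120 119 115 114 114 114 113 113 113 107 101  84]
 [154 139 113 113 108 107 107 107 113 116 116 114 114 114 104  91  84]
 [174 151 116 115  99  99 101 101 114 124 122 119 120 115 100  81  70]
 [172 141 118 136  85  69  65  77  85  88  84  79  79  75  74  71  59]
 [157 112 124 167 111  36  48  49  51  46  45  40  39  33  44  63  62]
 [162 118 118 175 132  38  45  40  49  54  54  52  58  60  58  62  57]
 [172 131 114 174 148 101  66  41  55  65  85  88  88  92  92  86  67]
 [169 152 114 136 166 156 149 120  76  86 118 117 109 102 104 102 114]
 [168 167 147 118 131 152 158 135  78  85 100  98  89  77  79 107 131]
 [166 167 169 151 139 132 100 105  95  80  81  75  65  61  59  98 104]
 [166 166 168 169 154 11
[... 932 characters left out ...]
 119 121 120 117 113 105 104 104  95  93 106 114 125 142 149]
 [121 121 120 121 119 114 109 102  97  90  89 104 115 106  97 105 125]
 [122 121 122 120 116 113 116 119 109 109 124 146 148 124  98  90  94]
 [122 123 121 121 112 111 130 147 154 153 156 155 140 117 108 102  92]
 [122 122 122 121 113 100  99 111 124 131 128 114 104 108 118 119 110]
 [123 121 122 122 116 104  91  85  87  90  91  97 112 129 133 126 122]
 [124 123 125 134 142 138 121  99  93 100 115 138 163 174 167 149 145]
 [122 124 130 158 183 185 168 146 138 150 166 180 192 196 193 189 188]]
64 [ 442.19166868 -272.89541988   64.        ]
67 [ 441.27772266 -268.36217082   67.        ]
70 [ 440.36377663 -263.82892176   70.        ]
```

```bash
cat > f.py <<'E'
from h import *
F=[];P=[]
for _ in range(8):
    capture('side');s=manip.state();F.append(s['ft_force']);P.append(s['position'])
print('P',np.mean(P,0).round(2),'F',np.mean(F,0).round(2))
E
for i in 1; do python3 -m creep '[[0,[0,0,-0.002],0],[0,[0,0,0],0],[0,[0,0,0],0]]' >/dev/null; python3 f.py
python3 -m creep '[[0,[0,0,-0.002],0],[0,[0,0,0],0],[0,[0,0,0],0]]' >/dev/null; python3 f.py
python3 -m creep '[[0,[0,0,-0.002],0],[0,[0,0,0],0],[0,[0,0,0],0]]' >/dev/null; python3 f.py; done
```

```text
P [ 435.18 -323.74  131.37] F [ 0.15 -0.37 -0.07]
P [ 435.18 -323.76  129.39] F [ 0.54 -0.58  1.25]
P [ 435.17 -323.77  127.39] F [ 0.51 -0.92  2.26]
```

```bash
python3 -m creep '[[0,[0,0,0.01],0],[0,[0,-0.0023,0.002],0],[0,[0,0,0],0],[0,[0,0,0],0]]'; python3 f.py; python3 -m creep '[[0,[0,0,-0.006],0],[0,[0,0,-0.003],0],[0,[0,0,-0.0013],0],[0,[0,0,-0.001],0],[0,[0,0,0],0],[0,[0,0,0],0],[0,[0,0,0],0]]'; python3 f.py
python3 - <<'E'
from h import *
np.set_printoptions(linewidth=200)
t=np.mean([capture('top')['frame'].astype(float) for _ in range(6)],0);s=np.mean([capture('side')['frame'].astype(float) for _ in range(6)],0)
np.savez('pics/r9.npz',s=s,t=t)
print('top u362-378 v232-244');print(t[232:245,362:379].mean(2).astype(int));print((t[232:245,362:379,2]-t[232:245,362:379,1]).astype(int))
print('side u308-324 v156-173');print(s[156:174,308:325].mean(2).astype(int));print((s[156:174,308:325,2]-s[156:174,308:325,1]).astype(int))
E
```

```text
clock: 28.58
position: [434.6, -325.6, 138.8]
ee_rot: [-0.656, 0.755, 0.001, -0.0]
ft_force: [-0.3, -0.5, -0.2]
opening: 14.8
grip_force: 107.1
P [ 434.86 -325.78  139.03] F [-0.07 -0.16 -0.68]
clock: 29.85
position: [435.0, -326.0, 128.1]
ee_rot: [-0.656, 0.755, -0.0, -0.0]
ft_force: [-0.7, -0.6, 1.5]
opening: 15.0
grip_force: 107.4
P [ 435.05 -325.98  128.02] F [-0.59 -0.36  1.86]
top u362-378 v232-244
[[118 118 117 114 113 115 117 116 114 113 114 113 112 112 111 111 114]
 [118 118 116 114 114 116 117 115 113 114 115 113 113 112 110 107 102]
 [114 115 116 114 115 118 118 115 113 114 115 112 112 112 112 105  98]
 [155 139 113 111 114 122 114 109 114 117 116 113 113 113 110 101  92]
 [174 151 115 111 100 108 104 103 110 118 120 118 119 117 105  86  78]
 [171 151 135 154 119  68  79  89  86  88  95  95  89  83  78  73  69]
 [170 138 124 166 122  57  56  59  55  53  57  57  52  45  56  68  62]
 [170 138 124 167 134  74  51  53  48  37  40  45  46  50  65  71  61]
 [170 131 112 172 154  99  48  44  49  59  81  86  83  85  93  90  70]
 [169 148 115 145 165 151 139 116  81  84 102 118 109
[... 2509 characters left out ...]
 3  2  2  2  3  4  4  3  4  5  6  6  4  3  3  5  4]
 [ 1  0  2  1  1  1  2  2  2  5  7  5  4  4  3  4  4]
 [ 1  1  0  1  1  1  1  1  2  4  6  5  4  3  4  5  4]
 [ 1  1  1  0  1  1  1  1  2  4  5  3  2  3  3  3  4]
 [ 1  1  0  1  1  1  1  1  3  5  5  3  1  0  1  1  2]
 [ 0  0  1  1  1  1  2  2  4  6  6  2  1  1  1  0  1]
 [ 1  1  1  1  1  4  5  6  6  7  7  4  2  1  0  1  2]
 [ 1  0  2  1  3  5  7  8  7  6  6  8  7  4  1  1  0]
 [ 1  1  1  2  2  6  9  9  9  9  9 12 10  6  2  1  2]
 [ 1  1  2  1  1  5  9 12 13 12 11 12  8  3  1  1  1]
 [ 0  0  1  1  1  3  5  8  8  7  7  5  3  2  0  0  2]
 [ 0  1  1  1  1  1  1  2  1  2  1  1  1  2  0  1  0]
 [ 0  1  1  1  1  1  3  1  1  1  1  2  2  1  0  1  1]]
```

The numbers agree in both views. The tip sits on the ring centre to within 1–2 mm. The force is about 2.6 N and the contact is about 4.2 mm down. From the geometry, atan(52/89) gives a lean of about 30°. I'm handing in.

```bash
python3 -c "
from station import manip
s=manip.state();print(s['clock'],max(map(abs,s['dq'])),s['grip_force']);print(manip.finish_job())"
```

```text
30.85 0.002341111608851473 107.45010495185852
the job is handed in; nothing more can be done
None
```

I handed the job in at 30.9 s: the cap stands knob up on the mat, about 4 mm off centre, and the arm is still holding the probe tip on the ring mark, leaning about 30° with the contact pressed down about 4 mm (all estimated from camera, force and pose readings).

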